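# Bring the red-capped bottle to the front of the parts turntable

## Task

Turn the round parts turntable by pushing the posts on its rim with the fingertips, until the bottle with the red cap stands at the front, in line with the yellow pointer. Everything on the turntable stays standing in its well and is not touched, and the things on the bench beside it stay where they are; leave the turntable at rest and draw clear of it.

Things in the scene. Friction and masses are not known exactly. Their poses are not given: they have to be found in the camera images.
- turntable: Round aluminium disc, 234 mm across, turning both ways about its vertical axis; stays where it is left (light damped bearing, 1 to 3 N at the posts). Origin on the axis at bench level; disc top 24 mm above it, underside 15 mm. z up, yaw grows anticlockwise from above. Six wells (black collars 35 mm across, 14 mm tall) on top, 62 mm from the axis, at 0, 60, .. 300 degrees from its own x axis.
- post_tip (a point): Centre of the top of one rim post, the one 30 degrees anticlockwise of the disc's own x axis. The six alike dark steel upright posts, 12 mm across (18 mm in the lowest 3 mm), 30 mm tall (tops 54 mm above the bench), stand 105 mm from the axis every 60 degrees, half-way between the wells: these are what to push.
- front_place (a point): The point at which the centre of the red-capped bottle should stand when seen from above: 62 mm from the turning axis on the line from the axis to the yellow pointer, at the height of the disc's top. It belongs to the fixed foot and does not turn.
- pointer (a point): Top of the outer end of the fixed yellow pointer, 22 mm wide, which comes out from under the disc on the side towards the robot; 145 mm from the turning axis, 21 mm above the bench, below the disc's top. It belongs to the fixed foot and does not turn.
- spool_mid (a point): Centre, half-way up, of the wooden spool with dark blue thread, 28 mm across, 30 mm tall. It stands loose in one of the disc's wells, its underside on the disc's top, and rides round with it.
- red_bottle_mid (a point): Centre, half-way up, of the small glass bottle with a RED screw cap, 26 mm across, 48 mm tall. It stands loose in one of the disc's wells, its underside on the disc's top, and rides round with it.
- white_bottle_mid (a point): Centre, half-way up, of the small glass bottle with a white screw cap, 26 mm across, 48 mm tall. It stands loose in one of the disc's wells, its underside on the disc's top, and rides round with it.
- blue_bottle_mid (a point): Centre, half-way up, of the small glass bottle with a blue screw cap, 26 mm across, 48 mm tall. It stands loose in one of the disc's wells, its underside on the disc's top, and rides round with it.
- dark_tin_mid (a point): Centre, half-way up, of the flat white tin with a dark window in its lid, 28 mm across, 12 mm tall. It stands loose in one of the disc's wells, its underside on the disc's top, and rides round with it.
- green_tin_mid (a point): Centre, half-way up, of the flat white tin with a green window in its lid, 28 mm across, 12 mm tall. It stands loose in one of the disc's wells, its underside on the disc's top, and rides round with it.
- loupe_mid (a point): Centre, half-way up, of the black eye loupe standing on its flared cup, 42 mm across, 35 mm tall; loose on the bench beside the disc, to be left alone.
- oil_stand_mid (a point): Centre, half-way up, of the black block 32x98x23 mm with four coloured oil cups in a row along its own y; loose on the bench beside the disc, to be left alone.
- gauge_mid (a point): Centre, half-way up, of the round dial gauge lying flat, 70x49x12 mm; loose on the bench beside the disc, to be left alone.
Not all that is in view belongs to the job. What is shaped like the part that bears dark_tin_mid but orange is not meant.

How it is judged:
At the end, for the whole second after the job is handed in: Seen from above, the centre of the red-capped bottle is within 10 mm of its place at the pointer (about 9 degrees of turn); the turntable is at rest; all six things stand upright in their wells; the loupe, oil cups and gauge lie within 15 mm of where they were (horizontal distance between red_bottle_mid and front_place below 0.01 m and angular speed of turntable below 0.05 rad/s and not (z of spool_mid in the frame of turntable above 0.049 m) and not (angle between spool_mid's own z axis and vertical above 0.45 rad) and not (z of red_bottle_mid in the frame of turntable above 0.058 m) and not (angle between red_bottle_mid's own z axis and vertical above 0.45 rad) and not (z of white_bottle_mid in the frame of turntable above 0.058 m) and not (angle between white_bottle_mid's own z axis and vertical above 0.45 rad) and not (z of blue_bottle_mid in the frame of turntable above 0.058 m) and not (angle between blue_bottle_mid's own z axis and vertical above 0.45 rad) and not (z of dark_tin_mid in the frame of turntable above 0.04 m) and not (angle between dark_tin_mid's own z axis and vertical above 0.45 rad) and not (z of green_tin_mid in the frame of turntable above 0.04 m) and not (angle between green_tin_mid's own z axis and vertical above 0.45 rad) and z of spool_mid in the frame of turntable above 0.033 m and z of each of red_bottle_mid, white_bottle_mid, blue_bottle_mid in the frame of turntable above 0.042 m and z of each of dark_tin_mid, green_tin_mid in the frame of turntable above 0.024 m and distance of each of loupe_mid, oil_stand_mid, gauge_mid from where it was at the start of the episode below 0.015 m); the robot touches nothing.
It fails at once if something was lifted, knocked over or thrown out of its well (z of spool_mid in the frame of turntable above 0.049 m or angle between any of spool_mid, red_bottle_mid, white_bottle_mid, blue_bottle_mid, dark_tin_mid, green_tin_mid's own z axis and vertical above 0.45 rad or z of any of red_bottle_mid, white_bottle_mid, blue_bottle_mid in the frame of turntable above 0.058 m or z of any of dark_tin_mid, green_tin_mid in the frame of turntable above 0.04 m).
It fails at once if something standing in a well was touched by the robot (contact force between any of the arm, the fingers and spool above 1 N or contact force between any of the arm, the fingers and red_bottle above 1 N or contact force between any of the arm, the fingers and white_bottle above 1 N or contact force between any of the arm, the fingers and blue_bottle above 1 N or contact force between any of the arm, the fingers and dark_tin above 1 N or contact force between any of the arm, the fingers and green_tin above 1 N).
It fails at once if the loupe, the oil cups or the gauge beside the turntable was moved by more than 15 mm (distance of any of loupe_mid, oil_stand_mid, gauge_mid from where it was at the start of the episode above 0.015 m).
It also fails if it takes over 40 s, if anything falls off the work surface, if the arm or the gripper's body presses on something with over 40 N, if the wrist force passes 120 N, or if a joint passes its speed limit or range.

## Robot

A 6-joint arm with a two-finger parallel gripper is mounted at the origin on a cart in front of the work surface, level with it; the furniture and walls round the work are solid. World frame = base frame: x ahead of the robot, y to its left, z up, the work surface at z = 0. Lengths are in m, angles in rad, forces in N, time in s.
With the tool pointing down it reaches from about 0.3 to 0.875 m from the base axis. Payload 6.4 kg.
Tool frame: the origin (TCP) lies where the fingers leave the gripper's body, on its centre line; the fingertips stand 73 mm ahead of it and the grasp point (between the pads) lies 54 mm ahead of it (ctrl.pinch_z is the distance from the TCP to the grasp point, in m); z points along the fingers, y is the direction in which the jaws open and shut (so a half turn about z gives the same grasp; the last joint's range is limited). The gripper opens to 85 mm and grips with 20 to 120 N. Pads are 22 mm wide; open, the fingers measure 114 mm over their backs; the gripper's body (76 mm by 85 mm) begins 54 mm behind the grasp point. The pads swing forward as they close: fully open they stand 13 mm farther back than shut.
Start: joints at [1.008, 0.181, 1.607, -0, 1.354, -0.206], TCP at [0.201, 0.539, 0.304] pointing down, gripper open.
Joint ranges: [-2.99, 2.99], [-0.89, 2.07], [0.3, 2.58], [-1.14, 4.28], [0, 2.63], [-3.12, 3.12]. Speed limits (rad/s): [2.57, 2.57, 3.01, 3.14, 3.14, 3.14].

## Interface

Orientations are given as a unit quaternion [w, x, y, z].
In Python, from bench import ctrl, camera, camera_model gives the robot as it stands.
- The arm moves only by the tool arm_command, never from a script. Its argument "series" is a list of rows, each a list of 7 numbers: the shift along the tool's x, y, z in m, then the turn, a rotation vector about the tool's x, y, z in degrees, then the finger opening in m, from 0 to 0.0854. In form: [[tx, ty, tz, rx, ry, rz, gripper], ...]. A call has exactly 5 rows; each row is the pose to reach, as a shift and turn from the pose commanded when the call began, along the tool's axes at that moment; what a row does not reach only later rows make up. A row lasts 1/10 s, in which the tool goes at most 50 mm and 8.59 degrees, less where a joint would pass 70% of its speed; a pose out of reach is approached as far as the arm can. A call with a gripper value outside its range is refused whole. The fingers move at their own pace and stop on an object; the grip force is fixed at half the most. Time passes only in rows, so rows that repeat a pose let the fingers close, or fill a call up. It gives the time, the measured TCP pose, the force and the opening at its end, in the units of the state.
- ctrl.get_obs(): the state, without advancing time (a new reading comes with each control period).
- camera(name): name is "scene" or "top"; returns (picture, depth): 400x640x3 uint8, red, green, blue; 400x640 float32, m along the optical axis (not along the pixel's ray), 0 where there is no reading.
- camera_model(name): a dict with "K" (3x3 intrinsics, pixels), "position" and "attitude" of the camera in the world. Camera axes: x right, y down, z forward; pixel columns grow to the right and rows downward; lengths in m; the calibration is good to about 2 mm. A picture is of the moment at which its call begins. camera_model takes no time and is no camera call.
- ctrl.hand_in(): hands the job in, once; it reports no verdict.
The state is a dict: "time_s": time; "q": joint angles; "dq": joint speeds; "joint_efforts": joint torques, N m; "eef_pos": TCP position; "eef_rot": TCP orientation; "wrist_force": force on the tool from outside, world axes, zero at the start; "torque": the same for the moment, N m; "opening": opening from 0.0 (shut) to 1.0 (fully open).
Only numpy, scipy, OpenCV 4.12 (cv2) and the standard library are available. Lean on these libraries where they do the work, as an engineer would, in place of code of your own. Each camera call takes 0.05 s, during which the arm holds its last target. There are 200 camera calls.

## Working session

There is one attempt and no reset: what is moved stays moved. The work goes in short steps, Python scripts to look and compute and a tool call to move; the robot and the scene stay as the last step left them, time stands still between calls to the robot, and variables do not carry over. Pictures are saved under pics/ and viewed, about 8 in all and at most 12, crops included, and the job is handed in when it is done.

Besides the shell and the picture viewer there is one more tool, called after "Request:" as a command line: name --pt "numbers of a row" for each row, then --argument value for the rest. arm_command: Moves the arm, as the interface text tells. Its arguments: {"type":"object","properties":{"series":{"type":"array","items":{"type":"array","items":{"type":"number"}}}},"required":["series"]}

```bash
mkdir -p pics
cat > h.py <<'E'
import numpy as np, cv2
from bench import ctrl, camera, camera_model
from scipy.spatial.transform import Rotation as R
def rot(a):
    a=np.array(a,float)
    return a if a.shape==(3,3) else R.from_quat(a[[1,2,3,0]]).as_matrix()
def look(name,fn=None):
    im,d=camera(name); 
    if fn: cv2.imwrite('pics/'+fn,im[:,:,::-1])
    return im,d
def cloud(name,d):
    m=camera_model(name);K=np.array(m['K']);v,u=np.mgrid[:d.shape[0],:d.shape[1]]
    p=np.stack([(u-K[0,2])/K[0,0]*d,(v-K[1,2])/K[1,1]*d,d],-1)
    return p@rot(m['attitude']).T+np.array(m['position'])
E
python3 - <<'E'
from h import *
for n in('top','scene'):
    im,d=look(n,n+'0.png'); print(camera_model(n)); np.savez(n+'0.npz',im=im,d=d)
print(ctrl.get_obs())
E
```

```text
{'K': array([[448.27946693,   0.        , 320.22492122],
       [  0.        , 448.27946693, 201.84329051],
       [  0.        ,   0.        ,   1.        ]]), 'position': array([0.4656883 , 0.13477688, 0.98311521]), 'attitude': array([ 0.0535071 , -0.69811981,  0.71350856, -0.02590873])}
{'K': array([[445.74845249,   0.        , 315.17722292],
       [  0.        , 445.74845249, 198.1494536 ],
       [  0.        ,   0.        ,   1.        ]]), 'position': array([-0.06036348,  0.47432564,  0.55784774]), 'attitude': array([ 0.24498675, -0.44860308,  0.76402653, -0.39370068])}
{'time_s': 0.1, 'q': array([ 1.00769343e+00,  1.81468111e-01,  1.60788827e+00, -1.99010223e-05,
        1.35383678e+00, -2.06294475e-01]), 'dq': array([-1.11889053e-03, -1.53483641e-03, -1.89027156e-03, -7.96306451e-05,
        4.20075165e-04,  5.39082687e-04]), 'joint_efforts': array([-2.08159572e-04, -4.45872045e+01, -3.52236843e+01, -3.71915603e-04,
        4.09369051e-03, -2.91267793e-05]), 'eef_pos': array([0.20061428, 0.53845717, 0.30308294]), 'eef_rot': array([-2.91313566e-04,  1.77457167e-01,  9.84128200e-01, -7.45410174e-04]), 'wrist_force': array([ 0.50991371,  0.22928531, -0.3102527 ]), 'torque': array([ 0.01094156, -0.00511168, -0.02910823]), 'opening': 1.0006589330218825}
```

View pics/top0.png

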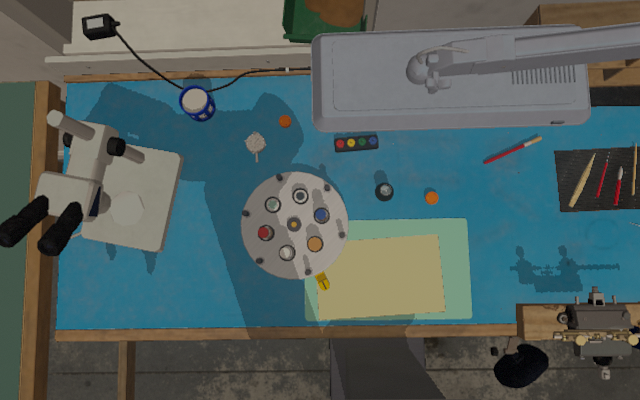

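View pics/scene0.png

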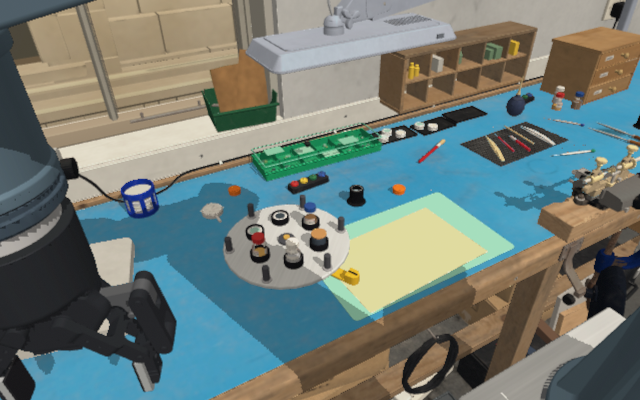

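Top view: disc centred near (294,225), red cap at (265,233), pointer at (322,282), loupe (384,192), oil stand (356,143), gauge (256,145). The lamp hangs on the right behind the disc. Now I measure.

Run:
```python
from h import *
z=np.load('top0.npz');im,d=z['im'],z['d'];P=cloud('top',d)
c=im[140:310,220:400];cv2.imwrite('pics/crop0.png',cv2.resize(c,None,fx=4.4/1.3,fy=4.4/1.3,interpolation=cv2.INTER_CUBIC)[:,:,::-1])
# posts: z 0.045-0.062 within region ; print components
ok=(d>0)
v,u=np.mgrid[:400,:640];reg=(u>220)&(u<370)&(v>150)&(v<310)
# disc fit: height 19..29mm
m=(ok&reg&(abs(P[...,2]-.024)<.004)).astype(np.uint8)
cs,_=cv2.findContours(m,cv2.RETR_EXTERNAL,cv2.CHAIN_APPROX_NONE);cn=max(cs,key=cv2.contourArea)[:,0]
q=P[cn[:,1],cn[:,0],:2]
A=np.c_[2*q,np.ones(len(q))];w=np.ones(len(q),bool)
for _ in range(6):
    s=np.linalg.lstsq(A[w],(q[w]**2).sum(1),rcond=None)[0];r=np.sqrt(s[2]+s[:2]@s[:2]);e=np.hypot(*(q-s[:2]).T)-r;w=abs(e)<.004
print('disc',s[:2],r,w.sum())
C=s[:2]
m=(ok&reg&(P[...,2]>.031)&(P[...,2]<.1)).astype(np.uint8)
n,l,st,ce=cv2.connectedComponentsWithStats(m)
for i in range(1,n):
    if st[i,4]<6: continue
    k=l==i;zz=P[k][:,2];t=P[k][zz>zz.max()-.006];x=t.mean(0)
    print(ce[i].round(),st[i,4],x.round(3),'r %.3f ang %.1f'%(np.hypot(*(x[:2]-C)),np.degrees(np.arctan2(*(x[:2]-C)[::-1]))),im[k].mean(0).round())
hsv=cv2.cvtColor(im,cv2.COLOR_RGB2HSV)
y=(hsv[...,0]>20)&(hsv[...,0]<32)&(hsv[...,1]>190)&(hsv[...,2]>90)&(u>310)&(u<335)&(v>265)&(v<295)
p=P[y];print('pointer',y.sum(),p.mean(0),np.median(p[:,2]));x=p[:,:2].mean(0)-C;print(np.hypot(*x),np.degrees(np.arctan2(x[1],x[0])))
for nm,(a,b) in dict(red=(265,232),loupe=(384,190),oilL=(340,144),oilR=(372,142),gauge=(256,143),lamp=(330,110),lamp2=(320,45),mat=(400,270),red2=(265,235)).items(): print(nm,P[b,a].round(3))
```

```text
disc [0.52814859 0.22815657] 0.11507998913252136 313
[279. 176.] 35 [0.628 0.257 0.053] r 0.104 ang 16.2 [50. 53. 55.]
[327. 187.] 31 [0.603 0.155 0.054] r 0.104 ang -44.3 [68. 66. 67.]
[300. 195.] 200 [0.587 0.213 0.038] r 0.061 ang -14.0 [96. 94. 90.]
[273. 204.] 198 [0.571 0.273 0.038] r 0.062 ang 46.4 [94. 96. 88.]
[321. 215.] 175 [0.545 0.169 0.073] r 0.061 ang -74.0 [65. 72. 89.]
[245. 212.] 35 [0.554 0.33  0.054] r 0.105 ang 76.0 [50. 51. 53.]
[294. 224.] 38 [0.528 0.228 0.034] r 0.000 ang 13.2 [126. 102.  56.]
[265. 232.] 190 [0.51  0.288 0.073] r 0.062 ang 106.7 [91. 52. 49.]
[342. 234.] 26 [0.503 0.126 0.054] r 0.105 ang -103.9 [75. 72. 69.]
[315. 243.] 201 [0.485 0.183 0.054] r 0.062 ang -133.9 [128.  97.  61.]
[287. 252.] 193 [0.468 0.244 0.073] r 0.062 ang 165.3 [115. 109. 101.]
[259. 260.] 35 [0.453 0.301 0.054] r 0.105 ang 135.9 [51. 52. 52.]
[308. 272.] 30 [0.427 0.199 0.053] r 0.105 ang -164.0 [71. 68. 65.]
pointer 140 [0.40660767 0.17085228 0.02133379] 0.01857648926732508
0.1343725262818115 -154.75698839822684
red [0.51  0.283 0.074]
loupe [0.596 0.034 0.026]
oilL [0.701 0.126 0.021]
oilR [0.704 0.056 0.021]
gauge [0.711 0.312 0.013]
lamp [0.683 0.142 0.315]
lamp2 [0.788 0.156 0.315]
mat [0.425 0.003 0.004]
red2 [0.504 0.284 0.07 ]
```

View pics/crop0.png

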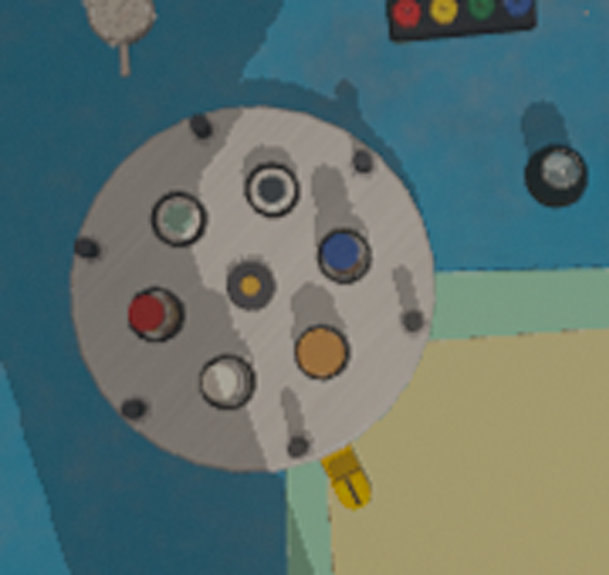

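Disc centre is (0.528, 0.228). The radii check: posts at 105 mm, wells at 62 mm, tops at the right heights. Red stands at about 106.5° and the pointer at about -155°, so the disc must turn about +98° (anticlockwise). 

I'll straddle the post at 136° (0.453, 0.301) with the fingers part-open along the tangent, then carry it round the front. First I go above the post.

Request:
arm_command --pt "-0.046 -0.019 0.0 0 0 5 0.03" --pt "-0.092 -0.039 0.02 0 0 10 0.03" --pt "-0.138 -0.058 0.04 0 0 15 0.03" --pt "-0.184 -0.078 0.06 0 0 20 0.03" --pt "-0.23 -0.097 0.08 0 0 23.5 0.03"

```text
time_s: 0.6
eef_pos: [0.3728, 0.3757, 0.2287]
eef_rot: [-0.0, 0.375, 0.927, -0.0]
wrist_force: [0.1, 0.3, 0.1]
opening: 0.354
```

```bash
cat > to.py <<'E'
from h import *
import sys
C=np.array([.528,.228])
def rel(phi,rho=.105,z=None):
    """shift/turn in tool axes to stand at disc angle phi, y tangential, from measured pose"""
    o=ctrl.get_obs();M=rot(o['eef_rot']);p=np.array(o['eef_pos'])
    f=np.radians(phi);t=np.array([*(C+rho*np.array([np.cos(f),np.sin(f)])),p[2] if z is None else z])
    y=np.array([np.sin(f),-np.cos(f),0]);zz=np.array([0,0,-1.]);T=np.c_[np.cross(y,zz),y,zz]
    return p,np.degrees(np.arctan2(-(p[:2]-C)[1],-(p[:2]-C)[0]))+180,(M.T@(t-p)).round(4),np.degrees(R.from_matrix(M.T@T).as_rotvec()).round(2),o['opening'],o['time_s'],o['wrist_force'].round(1)
E
python3 -c "
from to import *
print(rel(136,z=.2))"
```

```text
(array([0.37284652, 0.3757357 , 0.22870701]), np.float64(136.4028993651145), array([-0.1092,  0.0017,  0.0287]), array([-0.01, -0.01, -0.11]), 0.3536893272250599, 0.6, array([0.1, 0.3, 0.1]))
```

Request:
arm_command --pt "-0.04 0.001 0.02 0 0 0 0.03" --pt "-0.075 0.001 0.04 0 0 0 0.03" --pt "-0.0965 0.001 0.063 0 0 0 0.03" --pt "-0.0965 0.001 0.063 0 0 0 0.03" --pt "-0.0965 0.001 0.063 0 0 0 0.03"

```text
time_s: 1.1
eef_pos: [0.4419, 0.3107, 0.166]
eef_rot: [-0.001, 0.375, 0.927, -0.001]
wrist_force: [0.0, 0.2, 0.8]
opening: 0.354
```

```bash
python3 -c "
from to import *
print(rel(136,z=.108))
im,d=look('scene')
P=cloud('scene',d)
cv2.imwrite('pics/s1.png',cv2.resize(im[150:330,180:420],None,fx=3,fy=3,interpolation=cv2.INTER_CUBIC)[:,:,::-1])
"
```

```text
(array([0.441851  , 0.31067611, 0.16596739]), np.float64(136.17845888104378), array([-0.0145,  0.0005,  0.0579]), array([-0.11, -0.07, -0.02]), 0.3535090264532293, 1.1, array([0. , 0.2, 0.8]))
```

View pics/s1.png

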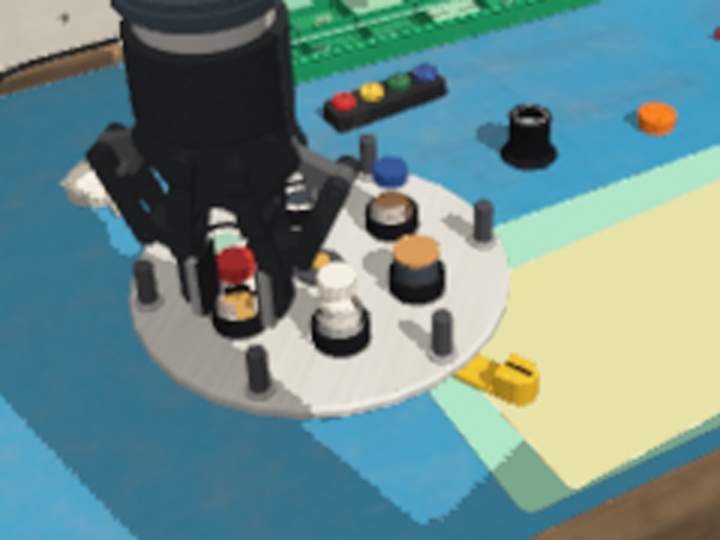

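The gripper is over the post at 136°, with red (235,265 in the crop) seen through the finger gap. It still stands about 14 mm too far out. I move in, then down.

Request:
arm_command --pt "-0.007 0.0005 0.0 0 0 0 0.03" --pt "-0.0135 0.0005 0.0 0 0 0 0.03" --pt "-0.0135 0.0005 0.0 0 0 0 0.03" --pt "-0.0135 0.0005 0.01 0 0 0 0.03" --pt "-0.0135 0.0005 0.02 0 0 0 0.03"

```text
time_s: 1.65
eef_pos: [0.4523, 0.3022, 0.1462]
eef_rot: [0.0, 0.374, 0.927, 0.0]
wrist_force: [0.1, 0.5, 0.7]
opening: 0.353
```

```bash
python3 -c "
from to import *
print(rel(136,z=.108))
print(ctrl.get_obs()['dq'].round(3))"
```

```text
(array([0.45230986, 0.30219842, 0.14616024]), np.float64(135.57019685588426), array([-0.001 , -0.0008,  0.0382]), array([0.04, 0.01, 0.07]), 0.3528868815368279, 1.65, array([0.1, 0.5, 0.7]))
[ 0.001  0.175  0.052 -0.    -0.202 -0.001]
```

Request:
arm_command --pt "-0.001 -0.001 0.01 0 0 0 0.03" --pt "-0.001 -0.001 0.02 0 0 0 0.03" --pt "-0.001 -0.001 0.03 0 0 0 0.03" --pt "-0.001 -0.001 0.036 0 0 0 0.03" --pt "-0.001 -0.001 0.036 0 0 0 0.03"

```text
time_s: 2.15
eef_pos: [0.4517, 0.3003, 0.1093]
eef_rot: [-0.001, 0.374, 0.927, -0.001]
wrist_force: [-0.2, 0.4, -0.2]
opening: 0.348
```

```bash
python3 -c "
from to import *
print(rel(136,z=.108))
im,d=look('scene')
cv2.imwrite('pics/s2.png',cv2.resize(im[150:330,180:420],None,fx=3,fy=3,interpolation=cv2.INTER_CUBIC)[:,:,::-1])
rho=.106
print('arc 10deg in 5 rows, tool axes:')
for a in (2,4,6,8,10):
    p=np.radians(136);q=np.radians(136+a)
    dw=rho*np.array([np.cos(q)-np.cos(p),np.sin(q)-np.sin(p)])
    y=np.array([np.sin(p),-np.cos(p)]);x=np.array([-y[1],y[0]])*-1
    x=np.array([-y[1],y[0]]);
    x=np.cross([*y,0],[0,0,-1])[:2]
    print(a,(dw@x).round(4),(dw@y).round(4))
"
```

```text
(array([0.45170986, 0.30030907, 0.10926405]), np.float64(136.53462489775424), array([-0.0001,  0.001 ,  0.0013]), array([-0.12, -0.05,  0.05]), 0.34843382147744445, 2.15, array([-0.2,  0.4, -0.2]))
arc 10deg in 5 rows, tool axes:
2 -0.0001 -0.0037
4 -0.0003 -0.0074
6 -0.0006 -0.0111
8 -0.001 -0.0148
10 -0.0016 -0.0184
```

View pics/s2.png

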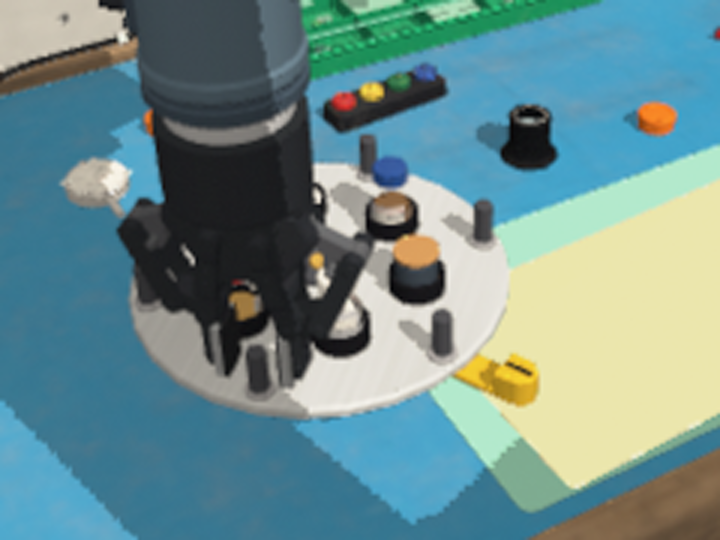

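The fingers straddle the post at (258,370) and nothing else is near them. I start the arc gently.

Request:
arm_command --pt "0 -0.002 0.001 0 0 -1 0.03" --pt "-0.0001 -0.0046 0.001 0 0 -2.5 0.03" --pt "-0.0003 -0.0074 0.001 0 0 -4 0.03" --pt "-0.0006 -0.0111 0.001 0 0 -6 0.03" --pt "-0.001 -0.0148 0.001 0 0 -8 0.03"

```text
time_s: 2.7
eef_pos: [0.4431, 0.2892, 0.1101]
eef_rot: [0.001, 0.307, 0.952, 0.001]
wrist_force: [1.7, 0.8, -0.6]
opening: 0.353
```

Request:
arm_command --pt "-0.0001 -0.0037 0 0 0 -2 0.03" --pt "-0.0003 -0.0074 0 0 0 -4 0.03" --pt "-0.0006 -0.0111 0 0 0 -6 0.03" --pt "-0.001 -0.0148 0 0 0 -8 0.03" --pt "-0.0016 -0.0184 0 0 0 -10 0.03"

```text
time_s: 3.2
eef_pos: [0.4336, 0.2734, 0.1101]
eef_rot: [0.001, 0.223, 0.975, 0.0]
wrist_force: [0.7, 1.5, -0.5]
opening: 0.349
```

```bash
python3 -c "
from to import *
print(rel(154,z=.108))
im,d=look('top'); P=cloud('top',d)
v,u=np.mgrid[:400,:640];h=cv2.cvtColor(im,cv2.COLOR_RGB2HSV)
k=((h[...,0]<6)|(h[...,0]>174))&(h[...,1]>170)&(abs(P[...,2]-.072)<.008)&(np.hypot(P[...,0]-.528,P[...,1]-.228)<.09)
p=P[k];print(len(p),p.mean(0)) if len(p) else 0
im,d=look('scene')
cv2.imwrite('pics/s3.png',cv2.resize(im[150:330,180:420],None,fx=3,fy=3,interpolation=cv2.INTER_CUBIC)[:,:,::-1])
"
```

```text
(array([0.43359918, 0.27336959, 0.11006604]), np.float64(154.33078727766016), array([0.0003, 0.0006, 0.0021]), array([0.07, 0.06, 0.21]), 0.34944591819781107, 3.2, array([ 0.7,  1.5, -0.5]))
```

View pics/s3.png

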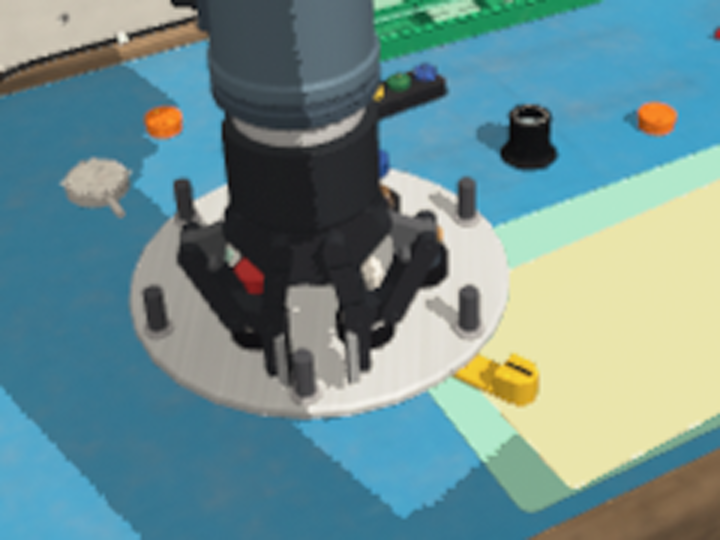

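The post is being pushed by the rear finger and the disc turns with about 1.6 N. I carry on.

Request:
arm_command --pt "-0.0001 -0.0037 0 0 0 -2 0.03" --pt "-0.0003 -0.0074 0 0 0 -4 0.03" --pt "-0.0006 -0.0111 0 0 0 -6 0.03" --pt "-0.001 -0.0148 0 0 0 -8 0.03" --pt "-0.0016 -0.0184 0 0 0 -10 0.03"

```text
time_s: 3.8
eef_pos: [0.4271, 0.2563, 0.11]
eef_rot: [0.001, 0.138, 0.99, 0.0]
wrist_force: [0.8, 1.5, -0.3]
opening: 0.353
```

Request:
arm_command --pt "-0.0001 -0.0037 0 0 0 -2 0.03" --pt "-0.0003 -0.0074 0 0 0 -4 0.03" --pt "-0.0006 -0.0111 0 0 0 -6 0.03" --pt "-0.001 -0.0148 0 0 0 -8 0.03" --pt "-0.0016 -0.0184 0 0 0 -10 0.03"

```text
time_s: 4.3
eef_pos: [0.4237, 0.2382, 0.1101]
eef_rot: [0.001, 0.051, 0.999, 0.0]
wrist_force: [1.0, 1.4, 0.4]
opening: 0.35
```

Request:
arm_command --pt "-0.0001 -0.0037 0 0 0 -2 0.03" --pt "-0.0003 -0.0074 0 0 0 -4 0.03" --pt "-0.0006 -0.0111 0 0 0 -6 0.03" --pt "-0.001 -0.0148 0 0 0 -8 0.03" --pt "-0.0016 -0.0184 0 0 0 -10 0.03"

```text
time_s: 4.8
eef_pos: [0.4233, 0.2197, 0.11]
eef_rot: [0.001, -0.036, 0.999, 0.0]
wrist_force: [1.0, 0.2, -0.4]
opening: 0.35
```

```bash
python3 -c "
from to import *
print(rel(184.5,rho=.106,z=.108))"
```

```text
(array([0.42334975, 0.21969325, 0.11004807]), np.float64(184.53841297440982), array([0.001 , 0.0001, 0.002 ]), array([ 0.03,  0.08, -0.39]), 0.349921659461875, 4.8, array([ 1. ,  0.2, -0.4]))
```

Request:
arm_command --pt "0.0001 -0.0037 0 0 0 -2 0.03" --pt "-0.0001 -0.0074 0 0 0 -4 0.03" --pt "-0.0005 -0.0111 0 0 0 -6 0.03" --pt "-0.001 -0.0148 0 0 0 -8 0.03" --pt "-0.0016 -0.0184 0 0 0 -10 0.03"

```text
time_s: 5.3
eef_pos: [0.4262, 0.2015, 0.11]
eef_rot: [0.001, -0.123, 0.992, 0.0]
wrist_force: [0.5, 0.8, -0.1]
opening: 0.354
```

Request:
arm_command --pt "-0.0001 -0.0037 0 0 0 -2 0.03" --pt "-0.0003 -0.0074 0 0 0 -4 0.03" --pt "-0.0006 -0.0111 0 0 0 -6 0.03" --pt "-0.001 -0.0148 0 0 0 -8 0.03" --pt "-0.0016 -0.0184 0 0 0 -10 0.03"

```text
time_s: 5.8
eef_pos: [0.4321, 0.184, 0.11]
eef_rot: [0.001, -0.209, 0.978, 0.0]
wrist_force: [0.1, 1.4, 0.3]
opening: 0.353
```

Request:
arm_command --pt "-0.0001 -0.0037 0 0 0 -2 0.03" --pt "-0.0003 -0.0074 0 0 0 -4 0.03" --pt "-0.0006 -0.0111 0 0 0 -6 0.03" --pt "-0.001 -0.0148 0 0 0 -8 0.03" --pt "-0.0016 -0.0184 0 0 0 -10 0.03"

```text
time_s: 6.3
eef_pos: [0.441, 0.1679, 0.1099]
eef_rot: [0.0, -0.293, 0.956, 0.0]
wrist_force: [0.9, 1.4, -0.4]
opening: 0.355
```

Request:
arm_command --pt "-0.0001 -0.0037 0 0 0 -2 0.03" --pt "-0.0003 -0.0074 0 0 0 -4 0.03" --pt "-0.0006 -0.0111 0 0 0 -6 0.03" --pt "-0.001 -0.0148 0 0 0 -8 0.03" --pt "-0.0016 -0.0184 0 0 0 -10 0.03"

```text
time_s: 6.8
eef_pos: [0.4525, 0.1535, 0.1098]
eef_rot: [0.0, -0.376, 0.927, 0.0]
wrist_force: [0.4, 1.8, 0.6]
opening: 0.349
```

```bash
cat > red.py <<'E'
from to import *
print(rel(224.5,rho=.106,z=.108))
im,d=look('top'); P=cloud('top',d)
v,u=np.mgrid[:400,:640];h=cv2.cvtColor(im,cv2.COLOR_RGB2HSV)
k=((h[...,0]<6)|(h[...,0]>174))&(h[...,1]>120)&(abs(P[...,2]-.07)<.008)&(np.hypot(P[...,0]-.528,P[...,1]-.228)<.09)
p=P[k]
if len(p):
    x=p[:,:2].mean(0); print('red',len(p),x,np.hypot(*(x-C)),np.degrees(np.arctan2(*(x-C)[::-1]))%360)
# posts in view
r=np.hypot(P[...,0]-C[0],P[...,1]-C[1]);m=((abs(r-.105)<.012)&(abs(P[...,2]-.054)<.006)).astype(np.uint8)
n,l,st,ce=cv2.connectedComponentsWithStats(m)
for i in range(1,n):
    if st[i,4]>12: x=P[l==i].mean(0)[:2]-C; print('post',st[i,4],np.hypot(*x).round(4),(np.degrees(np.arctan2(x[1],x[0]))%360).round(1))
c=im[130:320,200:420];cv2.imwrite('pics/%s.png'%sys.argv[1],cv2.resize(c,None,fx=3,fy=3,interpolation=cv2.INTER_CUBIC)[:,:,::-1])
E
python3 red.py t4
```

```text
(array([0.45248616, 0.1535112 , 0.10979622]), np.float64(224.6084756921854), array([-0.0001,  0.0002,  0.0018]), array([ 0.01,  0.03, -0.39]), 0.34931158755451197, 6.8, array([0.4, 1.8, 0.6]))
post 23 0.1048 340.3
post 25 0.1046 40.3
post 24 0.1045 280.1
post 25 0.105 100.2
post 18 0.1061 159.5
```

View pics/t4.png

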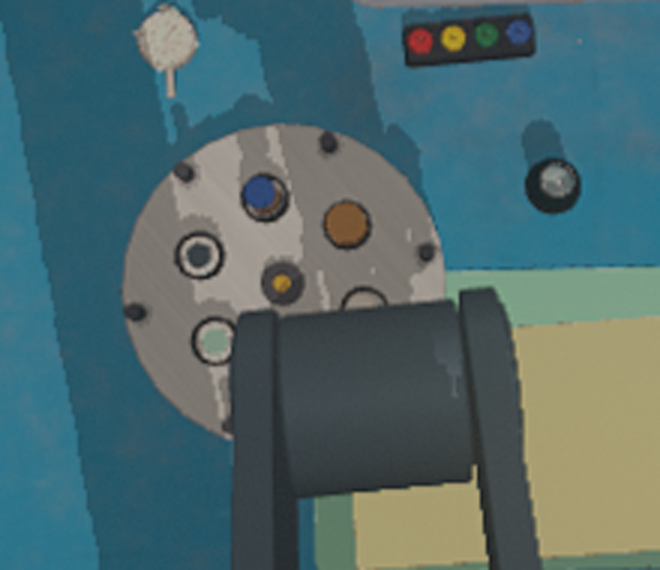

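Posts are at 40.2° mod 60, so red is hidden at about 190.2° with 14.8° still to go to 205°. I slow down at the end.

Request:
arm_command --pt "-0.0001 -0.0037 0 0 0 -2 0.03" --pt "-0.0003 -0.0074 0 0 0 -4 0.03" --pt "-0.0006 -0.0107 0 0 0 -5.8 0.03" --pt "-0.0009 -0.0137 0 0 0 -7.4 0.03" --pt "-0.0012 -0.0163 0 0 0 -8.8 0.03"

```text
time_s: 7.35
eef_pos: [0.4646, 0.1426, 0.1097]
eef_rot: [0.0, -0.445, 0.895, 0.0]
wrist_force: [-1.3, 1.1, 0.5]
opening: 0.349
```

Request:
arm_command --pt "0 -0.0024 0 0 0 -1.3 0.03" --pt "-0.0001 -0.0046 0 0 0 -2.5 0.03" --pt "-0.0003 -0.0066 0 0 0 -3.6 0.03" --pt "-0.0004 -0.0083 0 0 0 -4.5 0.03" --pt "-0.0005 -0.0096 0 0 0 -5.2 0.03"

```text
time_s: 7.85
eef_pos: [0.4727, 0.137, 0.1096]
eef_rot: [-0.0, -0.486, 0.874, -0.0]
wrist_force: [-1.1, 0.8, 0.8]
opening: 0.35
```

Request:
arm_command --pt "0 -0.0008 0 0 0 -0.4 0.03" --pt "0 -0.0011 0 0 0 -0.6 0.03" --pt "0 -0.0011 0 0 0 -0.6 0.03" --pt "0 -0.0011 0 0 0 -0.6 0.03" --pt "0 -0.0011 0 0 0 -0.6 0.03"

```text
time_s: 8.35
eef_pos: [0.4735, 0.1364, 0.1096]
eef_rot: [-0.0, -0.49, 0.872, -0.0]
wrist_force: [-0.0, 0.4, 0.4]
opening: 0.355
```

```bash
python3 red.py t5; python3 -c "
from to import *
print(rel(234.5,z=.2))"
```

```text
(array([0.47347091, 0.13642573, 0.10957271]), np.float64(239.22776485225933), array([-0.0038,  0.027 ,  0.0016]), array([-1.000e-02, -0.000e+00,  1.416e+01]), 0.3554232480223126, 8.35, array([-0. ,  0.4,  0.4]))
post 26 0.1044 355.0
post 27 0.1046 55.0
post 23 0.1043 294.9
post 29 0.1048 114.9
post 15 0.1046 173.9
(array([0.47349466, 0.13644649, 0.10959083]), np.float64(239.23302947423667), array([-0.0018,  0.0087, -0.0904]), array([-0.01, -0.  ,  4.16]), 0.3494895521801617, 8.4, array([-0.4, -0.8, -0.1]))
```

Posts are at 55.0°, so red is at 205.0°. I ease the finger back off the post, then rise and draw away.

Request:
arm_command --pt "0 0.002 0 0 0 0 0.03" --pt "0 0.005 0 0 0 0 0.03" --pt "0 0.007 0 0 0 0 0.03" --pt "0 0.007 -0.01 0 0 0 0.03" --pt "0 0.007 -0.025 0 0 0 0.03"

```text
time_s: 8.9
eef_pos: [0.4668, 0.1402, 0.1346]
eef_rot: [-0.001, -0.49, 0.872, 0.0]
wrist_force: [0.3, -1.4, 0.6]
opening: 0.351
```

Request:
arm_command --pt "0 0 -0.02 0 0 0 0.03" --pt "0 0 -0.045 0 0 0 0.03" --pt "0 0 -0.08 0 0 0 0.03" --pt "0 0 -0.11 0 0 0 0.03" --pt "0 0 -0.12 0 0 0 0.03"

```text
time_s: 9.4
eef_pos: [0.4691, 0.1403, 0.2588]
eef_rot: [0.003, -0.49, 0.872, -0.002]
wrist_force: [0.8, -0.2, -0.6]
opening: 0.352
```

```bash
python3 -c "
from to import *
o=ctrl.get_obs();M=rot(o['eef_rot']);p=o['eef_pos'];print(p,M.round(3),(M.T@(np.array([.36,-.05,p[2]])-p)).round(3),o['q'].round(2))"
```

```text
[0.46910026 0.14030599 0.25883731] [[-0.52  -0.854  0.007]
 [-0.854  0.52   0.   ]
 [-0.004 -0.006 -1.   ]] [ 0.219 -0.006 -0.001] [ 0.05  0.03  1.87 -0.    1.24 -2.55]
```

Request:
arm_command --pt "0.03 0 0 0 0 0 0.03" --pt "0.07 0 0 0 0 0 0.03" --pt "0.11 0 0 0 0 0 0.03" --pt "0.15 0 0 0 0 0 0.03" --pt "0.19 0 0 0 0 0 0.03"

```text
time_s: 9.9
eef_pos: [0.3673, -0.0229, 0.2542]
eef_rot: [-0.0, -0.49, 0.872, 0.0]
wrist_force: [0.3, -0.8, 1.7]
opening: 0.351
```

Request:
arm_command --pt "0.03 0 0 0 0 0 0.03" --pt "0.04 0 0 0 0 0 0.03" --pt "0.04 0 0 0 0 0 0.03" --pt "0.04 0 0 0 0 0 0.03" --pt "0.04 0 0 0 0 0 0.03"

```text
time_s: 10.4
eef_pos: [0.3483, -0.0555, 0.2545]
eef_rot: [0.0, -0.49, 0.872, 0.0]
wrist_force: [0.8, -0.5, -0.4]
opening: 0.354
```

```bash
python3 red.py t6; python3 -c "
from h import *
im,d=look('top');P=cloud('top',d);z=np.load('top0.npz');P0=cloud('top',z['d'])
for n,(u,v,w) in dict(loupe=(384,190,14),oil=(356,143,28),gauge=(256,145,17)).items():
    f=lambda P:(lambda q:q[q[:,2]>.007].mean(0).round(4))(P[v-12:v+14,u-w:u+w].reshape(-1,3))
    print(n,f(P0),f(P))
h=cv2.cvtColor(im,cv2.COLOR_RGB2HSV)
y=(h[...,0]>20)&(h[...,0]<32)&(h[...,1]>190)&(h[...,2]>90)&(abs(P[...,0]-.4)<.05)&(abs(P[...,1]-.17)<.05)&(P[...,2]>.008)
x=P[y][:,:2]-[.528,.228];print('pointer',y.sum(),np.degrees(np.arctan2(*x.mean(0)[::-1]))%360)
"
```

```text
(array([ 0.34828991, -0.05550741,  0.25450435]), np.float64(237.63014742754126), array([-0.2328,  0.0196,  0.1466]), array([ 0.02,  0.02, 14.23]), 0.35360302300655705, 10.4, array([ 0.8, -0.5, -0.4]))
red 87 [0.47151984 0.20215804] 0.06211132058871177 204.58601465175406
post 27 0.1043 354.9
post 27 0.1046 55.0
post 23 0.1044 294.9
post 29 0.1047 115.0
post 27 0.1045 234.9
post 25 0.1046 175.1
loupe [0.5925 0.0342 0.0451] [0.5929 0.0343 0.0442]
oil [0.6992 0.0918 0.0424] [0.6992 0.0919 0.0423]
gauge [0.7077 0.3111 0.0266] [0.7091 0.3122 0.0207]
pointer 88 205.00513146385788
```

View pics/t6.png

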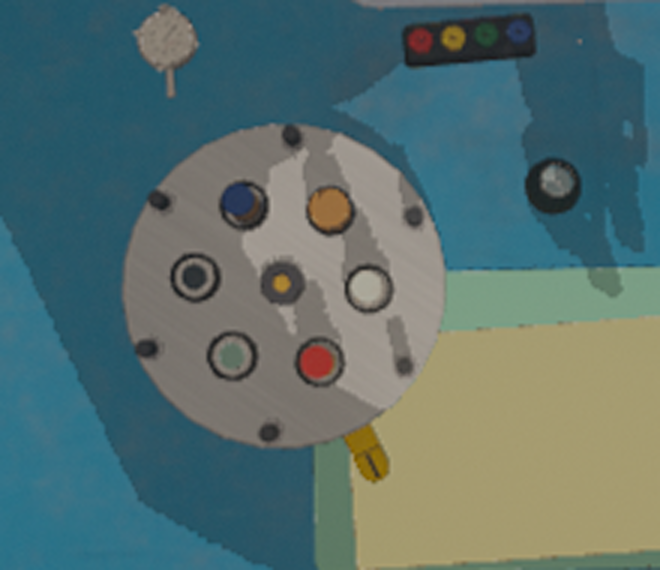

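The red cap at (319,361) is in line with the pointer at (372,463). All six items stand in their wells, and the loupe, oil stand and gauge look unmoved. The arm is clear, so I hand in.

```bash
python3 -c "
from bench import ctrl
print(ctrl.hand_in())"
```

```text
the job is handed in; nothing more can be done
None
```

I turned the disc about 98.5° anticlockwise, so the red-capped bottle now stands at the front in line with the yellow pointer, and handed the job in. I did it by straddling one rim post with part-open fingers and pushing it round. I then eased off the post, rose straight up and drew clear.

**Position:** in the last pictures the red bottle is at 204.6° (205.0° from the posts), 62 mm from the axis. The pointer is at 205.0°, so the bottle is under 1 mm from its place; the limit is 10 mm.

**At rest and undisturbed:** the post angles are the same to about 0.1° before and after I withdrew. All six things stand in their wells. The loupe, oil stand and gauge were measured within about 2 mm of their starting places, which is camera noise.

**Force and time:** the wrist force read about 2 N at most at the end of each move while pushing. The job took about 10.5 s.

No check failed. The one loose spot was early: the first approach moves stopped about 12–15 mm short, and I corrected that before going down over the post.

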